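Pin the hold-down bar over the panel stack

TASK

The bar that holds down the stack of clear panels is pinned at one end only; at its other end its eye sits loose between the two ears of the open yoke. From the wooden rack take the pin with the upright round knob, the twin of the one already fitted, and put it down through the upper ear, the bar's eye and the lower ear until its flange sits on the upper ear, then let go.

Things in the scene. Friction and masses are not known exactly. Their poses are not given: they have to be found in the camera images.
- pin_knob (a point): Centre of the right pin's black upright round knob, 26 mm diameter, 50 mm tall. Pin hangs upright by its flange (48 mm diameter, 8 mm thick) in one of 3 rack places 95 mm apart; rack top 72 mm high. The point is 33 mm above the flange's underside and 95 mm above the tip; shank 16 mm thick, last 18 mm tapering to 8 mm. z up. 0.22 kg. The other pins (crossbar, wire loop) rise 46 mm above it.
- yoke_top (a point): Centre of the open yoke's 32 mm hole at the top face of its upper ear, 76 mm above the table. Fixed steel: two level 60 mm wide ears, 10 mm thick, 26 mm apart, holes in line, 22 mm free below the lower ear; the web joining them (y side) ends level with the upper ear, so nothing stands above it. y away from the bar, z up. Pin fully home: its knob centre 33 mm above this point.
- bar_eye (a point): Centre of the 32 mm eye in the free end of the level aluminium hold-down bar (52 mm wide, 12 mm thick), between the yoke's ears, 53 mm above the table. The bar turns slightly about its pinned end 190 mm away, so the eye may lie up to 5 mm to either side of the yoke's axis; an entering pin pushes it over easily.
Mind the look-alikes: they are no part of the job. What is shaped like the part that bears pin_knob but green, pink or purple is not meant.

How it is judged:
At the end, for the whole second after the job is handed in: The knobbed pin stands through both ears and the eye, released and at rest: knob centre within 14 mm sideways of the yoke's axis and 16 mm of the eye's centre, 28 to 38 mm above the top of the upper ear (flange down to within 5 mm), and upright within 10 degrees (horizontal distance between pin_knob and yoke_top below 0.014 m and horizontal distance between pin_knob and bar_eye below 0.016 m and z of pin_knob in the frame of yoke_top between 0.028 and 0.038 m and angle between pin_knob's own z axis and vertical below 0.17 rad and linear speed of knob_pin below 0.02 m/s); the robot touches nothing.
It also fails if it takes over 40 s, if anything falls off the work surface, if the arm or the gripper's body presses on something with over 40 N, if the wrist force passes 120 N, or if a joint passes its speed limit or range.

ROBOT

A 7-joint arm with a two-finger parallel gripper is mounted at the origin on the work surface. World frame = base frame: x ahead of the robot, y to its left, z up, the work surface at z = 0. Lengths are in m, angles in rad, forces in N, time in s.
With the tool pointing down it reaches from about 0.4 to 0.85 m from the base axis. Payload 4.5 kg.
Tool frame: the origin (TCP) lies on the centre line of the jaws, within the pads' length; the fingertips stand 14 mm ahead of it and the grasp point (between the pads) lies 5 mm behind it (r.tcp_to_tips is the z of the fingertips in the tool frame, in m); z points along the fingers, y is the direction in which the jaws open and shut (so a half turn about z gives the same grasp; the last joint's range is limited). The gripper opens to 88 mm and grips with 3 to 60 N. Pads are 18 mm wide; open, the fingers measure 123 mm over their backs; the gripper's body (75 mm by 187 mm) begins 45 mm behind the grasp point.
Start: joints at [-1.084, 0.689, -0.195, 1.565, 0.157, 0.902, -0.215], TCP at [0.273, 0.562, 0.253] pointing down, gripper open.
Joint ranges: [-3.01, 3.01], [-0.46, 2.08], [-1.47, 1.51], [0.13, 2.56], [-1, 4.14], [0.04, 2.09], [-2.66, 2.66]. Speed limits (rad/s): [2.57, 2.57, 3.14, 3.14, 3.14, 3.14, 3.14].

INTERFACE

Orientations are given as a unit quaternion [x, y, z, w].
In Python, from plant import r, viewer gives the robot as it stands.
- The arm moves only by the shell command python3 -m inch 'ROWS' [FORCE]. ROWS is JSON, a list of rows, each a list of 3 entries, a list of its own where there are three numbers: the closure, from 0 (fully open) to 1 (shut), then the shift along the tool's x, y, z in cm, then the turn about the tool's z in degrees. In form: [[fingers, [x, y, z], yaw], ...]. A call has 1 to 20 rows; each row is the pose to reach, as a shift and turn from the pose commanded when the call began, along the tool's axes at that moment; what a row does not reach only later rows make up. A row lasts 1/10 s, in which the tool goes at most 50 mm and 8.59 degrees, less where a joint would pass 70% of its speed; a pose out of reach is approached as far as the arm can. A call with a gripper value outside its range is refused whole. The fingers move at their own pace and stop on an object; FORCE is the grip in N (left out, the last holds). Time passes only in rows, so rows that repeat a pose let the fingers close. It gives the time, the measured TCP pose, the force and the opening at its end, in the units of the state.
- r.get_state(): the state, without advancing time (a new reading comes with each control period).
- viewer.snapshot(name): name is "scene" or "top" or "wrist"; returns the picture (420x560x3 uint8, red, green, blue); there is no depth.
- viewer.camera_params(name): a dict with "intrinsics" (3x3 intrinsics, pixels), "world_to_cam" (4x4, takes a point from world to camera coordinates). Camera axes: x right, y up, looking along -z (the intrinsics and any distortion apply to the point x, -y, -z); pixel columns grow to the right and rows downward; lengths in m; the calibration is good to about 2 mm. The wrist camera is an equidistant fisheye: a pixel r from the principal point sees the ray r / f radians off the axis. A picture is of the moment at which its call begins: read the wrist's pose just before it. camera_params takes no time and is no camera call; for the wrist camera it gives the pose at the moment of the call.
- r.finish_job(): hands the job in, once; it reports no verdict.
Trained networks look in the newest picture that a camera, given by its name, has taken for a name from the list of things; names that differ only in an ending like _2 or _b are one class to them, and where a whole thing is asked for, a point or a joint stands for the part that bears it (a point fixed in the world has none). Each returns a list of dicts, best first, with "p" (0 to 1); they miss things now and then, are a little off and sometimes report something else, mostly with a low value. They report only what shows in the picture. A call takes as long as a camera call. They do not tell look-alikes from the thing itself.
- viewer.outline_of(camera, name): "pixels" (420x560 bool, what is visible of it) and "bbox" ([left, top, width, height] in pixels, round what is visible of it).
The state is a dict: "clock": time; "q": joint angles; "qd": joint speeds; "joint_torque": joint torques, N m; "tool_pos": TCP position; "eef_rot": TCP orientation; "contact_force": force on the tool from outside, world axes, zero at the start; "moment": the same for the moment, N m; "opening": opening from 0.0 (shut) to 1.0 (fully open).
Only numpy, scipy, OpenCV 4.12 (cv2) and the standard library are available. Lean on these libraries where they do the work, as an engineer would, in place of code of your own. Each camera call takes 0.05 s, during which the arm holds its last target.

## Working session

There is one attempt and no reset: what is moved stays moved. The work goes in short steps, Python scripts to look and compute and a shell command to move; the robot and the scene stay as the last step left them, time stands still between calls to the robot, and variables do not carry over. Pictures are saved under pics/ and viewed, and the job is handed in when it is done.

```bash
mkdir -p pics; ls
python3 - <<'E'
from plant import r, viewer
import cv2
for n in ["scene","top","wrist"]:
    im=viewer.snapshot(n); cv2.imwrite(f"pics/{n}0.png",im[:,:,::-1])
    c=viewer.camera_params(n); print(n,c)
    for k in ["pin_knob","yoke_top","bar_eye"]:
        try: print(k,[(round(d["p"],2),d["bbox"]) for d in viewer.outline_of(n,k)])
        except Exception as e: print(k,e)
s=r.get_state();print(s)
E
```

```text
pics
scene {'intrinsics': array([[466.55092865,   0.        , 283.81223083],
       [  0.        , 466.55092865, 207.9392336 ],
       [  0.        ,   0.        ,   1.        ]]), 'world_to_cam': array([[ 0.20173888,  0.97927049, -0.01818618, -0.22490393],
       [-0.59387016,  0.13706601,  0.79279956,  0.19421205],
       [ 0.77885792, -0.14913826,  0.60921106, -1.14321112],
       [ 0.        ,  0.        ,  0.        ,  1.        ]])}
pin_knob [(0.85, [375.1, 142.4, 22.4, 43.0]), (0.84, [359.1, 210.6, 34.2, 69.4]), (0.75, [323.6, 146.7, 24.7, 48.4]), (0.63, [312.6, 216.1, 31.6, 64.8])]
yoke_top [(0.56, [0.3, 232.0, 187.3, 186.8])]
bar_eye [(0.69, [1.4, 257.4, 160.6, 39.4])]
top {'intrinsics': array([[435.48236514,   0.        , 279.00271262],
       [  0.        , 435.48236514, 203.46993388],
       [  0.        ,   0.        ,   1.        ]]), 'world_to_cam': array([[ 0.00348206, -0.99981847, -0.01873214,  0.14555445],
       [ 0.99456793,  0.00151381,  0.10407856, -0.50820348],
       [-0.10403131, -0.01899279,  0.99439266, -0.83808012],
       [ 0.        ,  0.        ,  0.   
[... 890 characters left out ...]
': array([-1.08420766,  0.68913156, -0.19462135,  1.56530346,  0.15730851,
        0.90252085, -0.21507403]), 'qd': array([ 5.27256845e-05, -1.43211660e-04,  1.54958162e-03, -4.00208484e-04,
       -1.01139801e-03,  2.08996814e-04,  3.16965118e-03]), 'joint_torque': array([ 3.98997936e-04, -5.27246869e+01, -1.26621634e+00, -1.53673679e+01,
       -5.18481969e-02, -3.81704258e-04,  5.76070101e-05]), 'tool_pos': array([0.27339635, 0.5620435 , 0.25272262]), 'eef_rot': array([ 2.24430978e-01,  9.74489988e-01,  1.24842978e-05, -4.74473089e-06]), 'contact_force': array([ 0.08624605, -0.17979343, -0.00672903]), 'moment': array([ 0.03830427,  0.03710759, -0.00226828]), 'opening': 0.9967768089588399}
```

View pics/scene0.png

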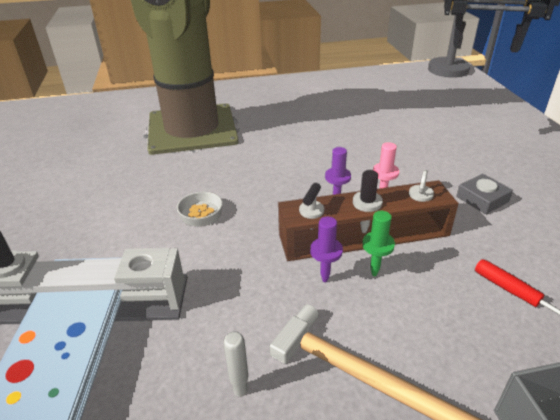

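View pics/top0.png

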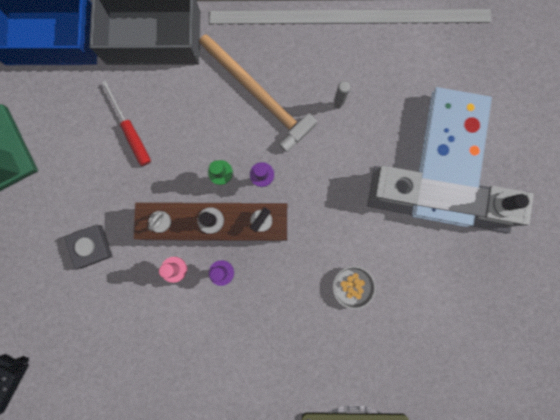

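View pics/wrist0.png

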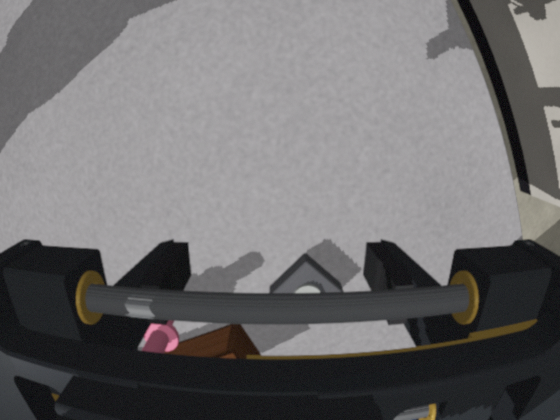

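The target is the black knob in the middle rack place, at scene (370,187) and top (209,218). The coloured pins are decoys. The open yoke's hole is at scene (141,263) and top (405,185). I'll zoom in to measure these.

```bash
cat > h.py <<'E'
import numpy as np
from plant import r, viewer
import cv2
def ray(n,u,v):
    c=viewer.camera_params(n);K=c["intrinsics"];T=c["world_to_cam"]
    x=(u-K[0,2])/K[0,0];y=(v-K[1,2])/K[1,1]
    if n=="wrist":
        t=np.hypot(x,y); s=np.sin(t)/t if t>1e-9 else 1; d=np.array([x*s,-y*s,-np.cos(t)])
    else: d=np.array([x,-y,-1.])
    R=T[:3,:3];return -R.T@T[:3,3],R.T@d
def atz(n,u,v,z):
    o,d=ray(n,u,v);return o+d*(z-o[2])/d[2]
def tri(a,b):
    A=np.zeros((3,3));B=np.zeros(3)
    for n,u,v in(a,b):
        o,d=ray(n,u,v);d/=np.linalg.norm(d);P=np.eye(3)-np.outer(d,d);A+=P;B+=P@o
    return np.linalg.solve(A,B)
def proj(n,p):
    c=viewer.camera_params(n);K=c["intrinsics"];T=c["world_to_cam"]
    q=T[:3,:3]@np.array(p)+T[:3,3];x,y,z=q[0],-q[1],-q[2]
    if n=="wrist":
        h=np.hypot(x,y);t=np.arctan2(h,z);x,y,z=x/h*t,y/h*t,1
    return np.array([K[0,0]*x/z+K[0,2],K[1,1]*y/z+K[1,2]])
def crop(n,x,y,w,h,s,out,circles=()):
    im=np.ascontiguousarray(viewer.snapshot(n)[:,:,::-1]);
    c=cv2.resize(im[y:y+h,x:x+w],None,fx=s,fy=s,interpolation=cv2.INTER_CUBIC)
    for (p,rad) in circles:
        P=np.array([(proj(n,np.array(p)+[rad*np.cos(a),rad*np.sin(a),0])-[x,y]+.5)*s for a in np.linspace(0,6.2832,60)])
        cv2.polylines(c,[P.astype(int)],True,(0,255,255),1)
    cv2.imwrite(out,c)
E
python3 - <<'E'
from h import *
k=atz("top",209,214,.13);print(k,atz("top",209,218,.105))
print("tri knob",tri(("top",208,214),("scene",370,187)))
y=atz("top",405,185,.076);y2=atz("scene",141,263,.076);print(y,y2)
for u,v in((220,167),(262,170),(173,270),(221,272)):print(atz("top",u,v,.1))
y=(y+y2)/2
crop("top",190,195,45,45,12,"pics/k1.png",[((k[0],k[1],.13),.013),((k[0],k[1],.08),.024)])
crop("top",370,150,100,75,8,"pics/y1.png",[(y,.016)])
crop("scene",110,235,90,70,8,"pics/y2.png",[(y,.016)])
crop("scene",340,160,60,70,8,"pics/k2.png",[((k[0],k[1],.13),.013),((k[0],k[1],.08),.024)])
E
cd pics; python3 -c "
import cv2
for a in ['k1','y1','y2','k2']:print(cv2.imread(a+'.png').shape)"
```

```text
[0.47840142 0.26759014 0.13      ] [0.47313983 0.27196243 0.105     ]
tri knob [0.48002781 0.27307316 0.10948581]
[ 0.53799352 -0.09032358  0.076     ] [ 0.54008802 -0.08749452  0.076     ]
[0.56770318 0.25443783 0.1       ]
[0.56210361 0.17692399 0.1       ]
[0.3794974  0.33602293 0.1       ]
[0.37631989 0.2492627  0.1       ]
(540, 540, 3)
(600, 800, 3)
(560, 720, 3)
(560, 480, 3)
```

View pics/k1.png

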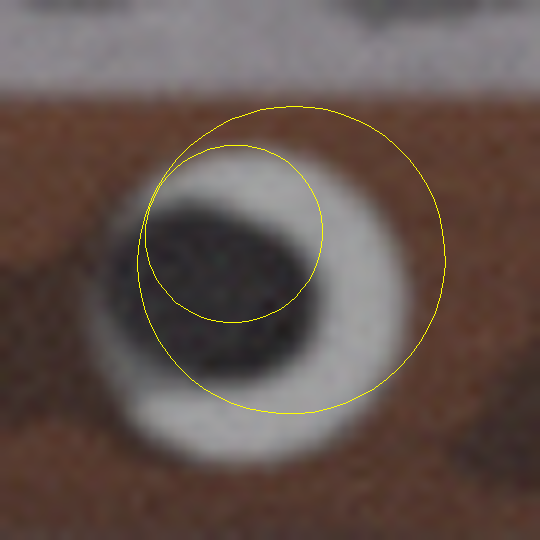

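View pics/k2.png

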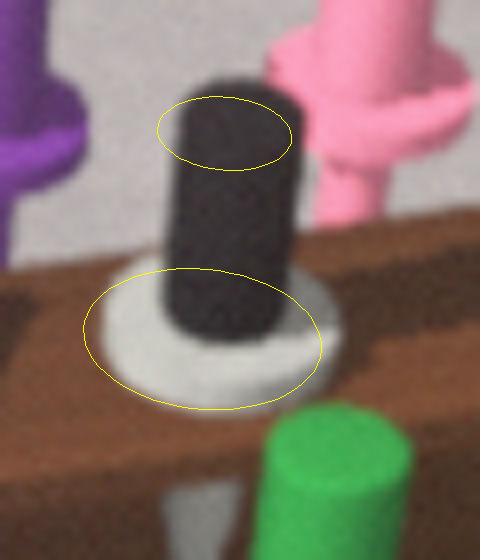

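View pics/y1.png

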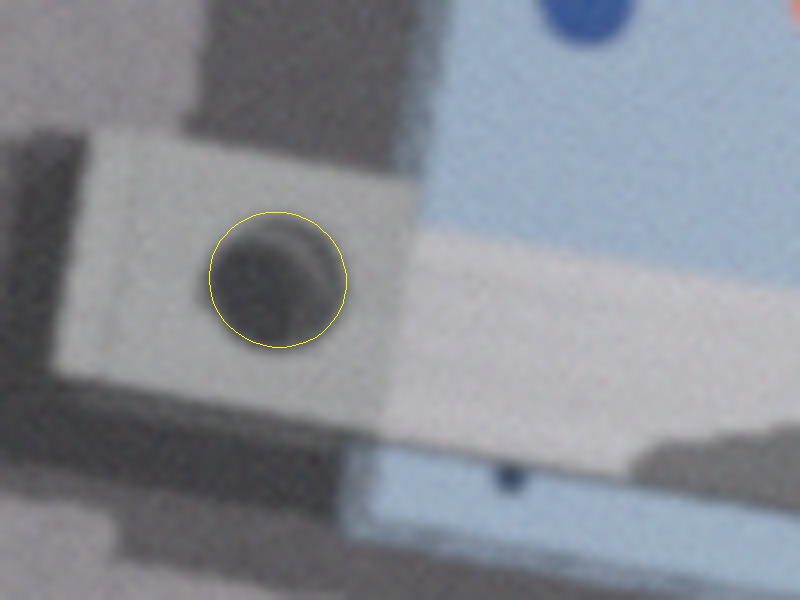

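View pics/y2.png

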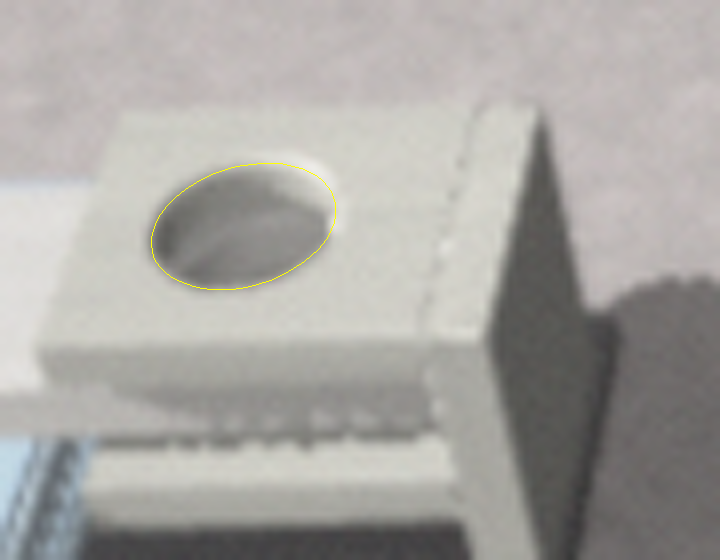

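Run:
```python
from h import *
f=lambda x,y,u,v:((u+.5)/12-.5+x,(v+.5)/12-.5+y)
g=lambda x,y,u,v:((u+.5)/8-.5+x,(v+.5)/8-.5+y)
a=f(190,195,250,305);b=g(340,160,222,323)
print(a,b,"flange top",atz("top",*a,.08),atz("scene",*b,.08),tri(("top",*a),("scene",*b)))
a=f(190,195,190,275);b=g(340,160,242,105)
a=g(370,150,272,280);b=g(110,235,243,224)
print("hole",atz("top",*a,.076),atz("scene",*b,.076),tri(("top",*a),("scene",*b)))
k=(.474,.2705);y=(.5385,-.0895,.076)
L=[((*k,.13),.013),((*k,.08),.024),((*k,.08),.013)]
crop("top",190,195,45,45,12,"pics/k3.png",L)
crop("scene",340,160,60,70,8,"pics/k4.png",L)
import cv2
A=cv2.imread("pics/k3.png");B=cv2.imread("pics/k4.png");C=np.zeros((560,1020,3),np.uint8);C[:540,:540]=A;C[:,540:]=B
cv2.imwrite("pics/k5.png",cv2.resize(C,(800,439)))
```

```text
(210.375, 219.95833333333334) (367.3125, 199.9375) flange top [0.47124973 0.27382853 0.08      ] [0.47478254 0.27323345 0.08      ] [0.47147411 0.27447429 0.077373  ]
hole [ 0.53882046 -0.08766321  0.076     ] [ 0.53883732 -0.08901457  0.076     ] [ 0.53885654 -0.08838229  0.07583844]
```

View pics/k5.png

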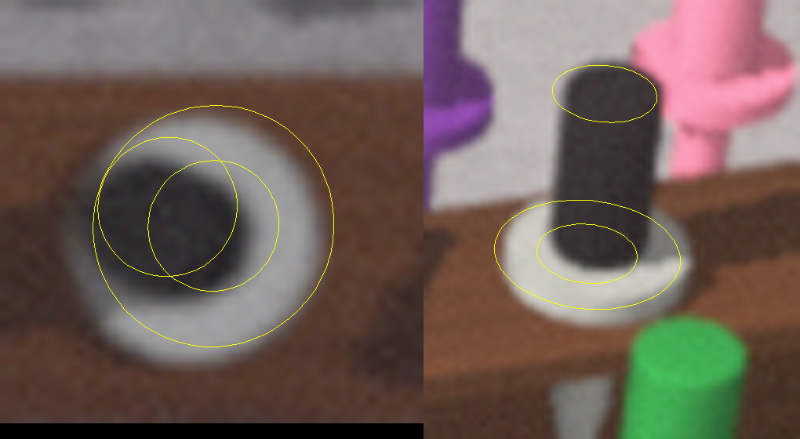

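The pin is at about (0.4725, 0.2735) and the yoke hole at about (0.5388, -0.0885). I'll go above the pin with the jaws along world x, across the rack.

```bash
python3 -m inch '[[0.3,[-3,-1.7,0],6.5],[0.3,[-6,-3.4,0],13],[0.3,[-9,-5.1,0],19.5],[0.3,[-12,-6.8,0],26],[0.3,[-15,-8.6,0],32],[0.3,[-18,-10.3,0],38],[0.3,[-21,-12,0],45],[0.3,[-24,-13.7,0],51],[0.3,[-27,-15.4,0],57],[0.3,[-30.5,-17.2,0],64],[0.3,[-30.5,-17.2,0],64],[0.3,[-30.5,-17.2,0],64],[0.3,[-30.5,-17.2,0],64]]' 30
python3 - <<'E'
from h import *
for n in ["wrist","scene"]:
    cv2.imwrite(f"pics/{n}1.png",viewer.snapshot(n)[:,:,::-1])
print(viewer.outline_of("wrist","pin_knob")[0]["bbox"] if viewer.outline_of("wrist","pin_knob") else None)
s=r.get_state();print(s["tool_pos"],s["eef_rot"],s["clock"],s["q"])
print(proj("wrist",(.4725,.2735,.13)),proj("wrist",(.4725,.2735,.08)))
E
```

```text
clock: 2.2
tool_pos: [0.4716, 0.2753, 0.2527]
eef_rot: [0.706, 0.708, 0.0, -0.001]
contact_force: [0.0, 0.7, 0.5]
opening: 0.702
[152.9, 184.2, 52.8, 49.1]
[0.47174158 0.27510568 0.25273052] [ 7.05879412e-01  7.08331943e-01  1.10692440e-04 -3.19346959e-04] 2.4 [-0.66600754  0.58437804  0.08802688  1.8146987  -0.0725461   0.74551834
 -0.53572141]
[278.06028903 204.98448377] [277.87894466 191.3155624 ]
```

View pics/wrist1.png

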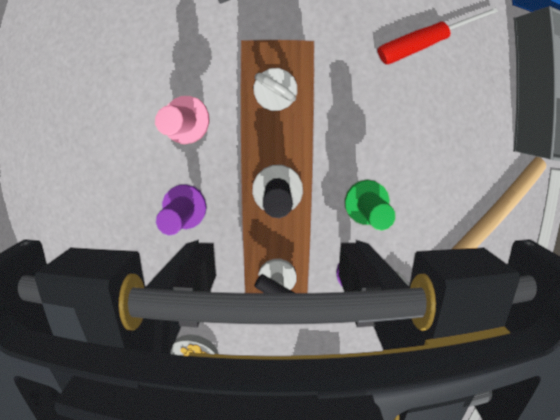

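View pics/scene1.png

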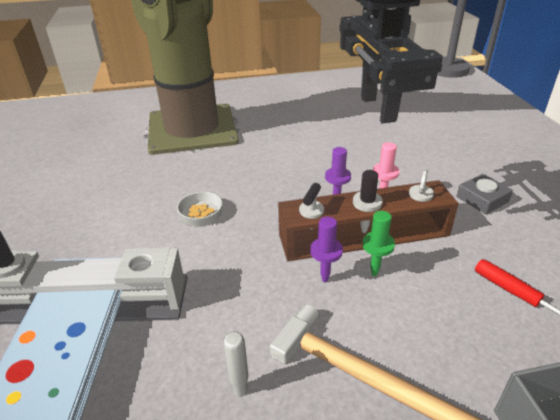

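Run:
```python
from h import *
k=(.4725,.2735);
crop("wrist",245,155,65,70,8,"pics/w2.png",[((*k,.13),.013),((*k,.08),.024),((*k,.08),.013)])
```

```text
(no output)
```

View pics/w2.png

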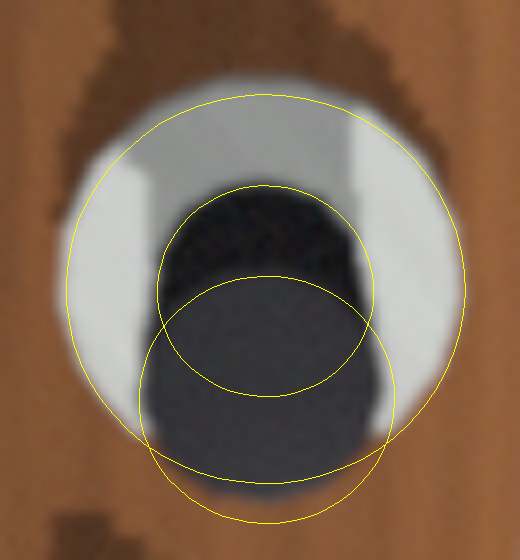

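The knob is within 1 mm of the tool axis. Descending.

```bash
python3 -m inch '[[0.3,[0,0,2],0],[0.3,[0,0,5],0],[0.3,[0,0,8],0],[0.3,[0,0,11],0],[0.3,[0,0,13],0],[0.3,[0,0,14],0],[0.3,[0,0,14.6],0],[0.3,[0,0,15],0],[0.3,[0,0,15],0],[0.3,[0,0,15],0]]' 30
python3 - <<'E'
from h import *
cv2.imwrite("pics/s3.png",viewer.snapshot("scene")[:,:,::-1])
E
```

```text
clock: 3.45
tool_pos: [0.4729, 0.2743, 0.1035]
eef_rot: [0.707, 0.707, 0.001, 0.0]
contact_force: [0.3, -0.7, 0.4]
opening: 0.702
```

View pics/s3.png

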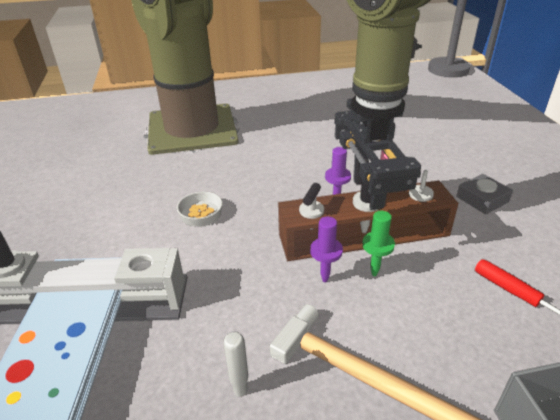

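The fingers are around the knob, between the decoys and clear of them. I'll close and then lift slightly.

```bash
python3 -m inch '[[1,[0,0,0],0],[1,[0,0,0],0],[1,[0,0,0],0],[1,[0,0,0],0],[1,[0,0,0],0],[1,[0,0,0],0],[1,[0,0,0],0],[1,[0,0,0],0]]' 35 && python3 -m inch '[[1,[0,0,-1],0],[1,[0,0,-3],0],[1,[0,0,-6],0],[1,[0,0,-9],0],[1,[0,0,-12],0],[1,[0,0,-15],0],[1,[0,0,-15],0],[1,[0,0,-15],0],[1,[0,0,-15],0]]'
python3 - <<'E'
from h import *
for n in ["wrist","scene"]:
    cv2.imwrite(f"pics/{n}4.png",viewer.snapshot(n)[:,:,::-1])
s=r.get_state();print(s["tool_pos"],s["eef_rot"],s["contact_force"],s["moment"])
E
```

```text
clock: 4.3
tool_pos: [0.4724, 0.2739, 0.1027]
eef_rot: [0.707, 0.707, -0.0, -0.0]
contact_force: [-1.2, -0.5, 0.8]
opening: 0.283
clock: 5.2
tool_pos: [0.4713, 0.2734, 0.2514]
eef_rot: [0.707, 0.708, -0.001, -0.0]
contact_force: [-1.2, -1.3, -3.5]
opening: 0.282
[0.47150053 0.27342175 0.25125433] [ 7.06724773e-01  7.07486644e-01 -1.61724479e-03 -3.59840500e-04] [-0.43002099 -0.26352643 -3.01746459] [-0.10158975  0.03868513  0.02570374]
```

View pics/scene4.png

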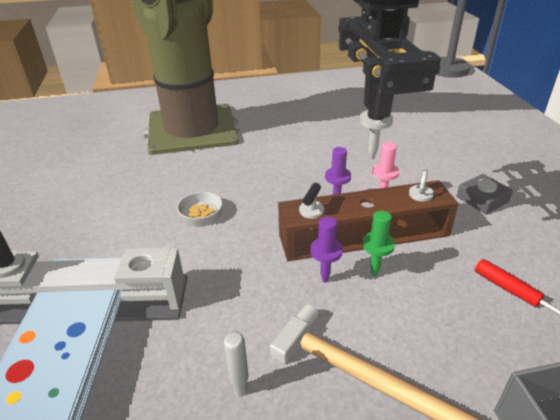

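View pics/wrist4.png

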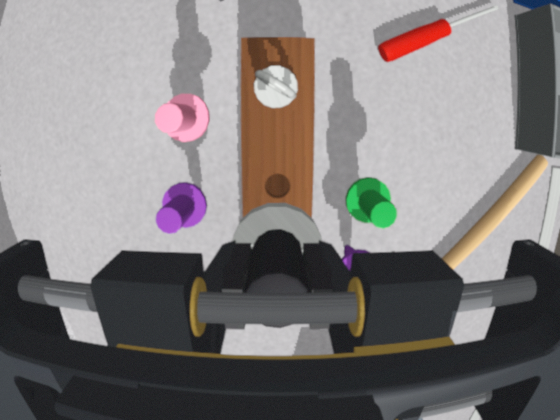

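The pin is held and looks upright. Moving over the yoke, raised to clear the crossbar pin.

```bash
python3 -m inch '[[1,[0,0,-2],0],[1,[0,0,-4],0],[1,[-2,0.4,-5],0],[1,[-5,1,-5],0],[1,[-9,1.7,-5],0],[1,[-13,2.4,-5],0],[1,[-17,3.1,-5],0],[1,[-21,3.9,-5],0],[1,[-25,4.6,-5],0],[1,[-29,5.4,-5],0],[1,[-32,6,-5],0],[1,[-34.5,6.4,-3],0],[1,[-35.7,6.6,0],0],[1,[-36.2,6.7,1],0],[1,[-36.2,6.7,2],0],[1,[-36.2,6.7,2],0],[1,[-36.2,6.7,2],0]]'
python3 - <<'E'
from h import *
for n in ["wrist","scene","top"]:
    cv2.imwrite(f"pics/{n}5.png",viewer.snapshot(n)[:,:,::-1])
s=r.get_state();print(s["tool_pos"],s["eef_rot"],s["contact_force"],s["clock"])
p=s["tool_pos"];k=(p[0],p[1],p[2]+.002)
y=(.5388,-.0885,.076)
L=[(y,.016),((p[0],p[1],k[2]-.095),.004),((p[0],p[1],k[2]-.025),.024)]
crop("scene",90,140,110,150,4,"pics/s6.png",L)
crop("wrist",200,150,150,130,5,"pics/w6.png",L)
E
```

```text
clock: 7.0
tool_pos: [0.5402, -0.0866, 0.2332]
eef_rot: [0.706, 0.708, 0.001, -0.0]
contact_force: [-0.5, 0.3, -2.3]
opening: 0.281
[ 0.54045331 -0.08725205  0.23365761] [7.06320362e-01 7.07891648e-01 7.59446829e-04 6.19804659e-04] [-0.03776379 -0.34259168 -2.92920161] 7.15
```

View pics/scene5.png

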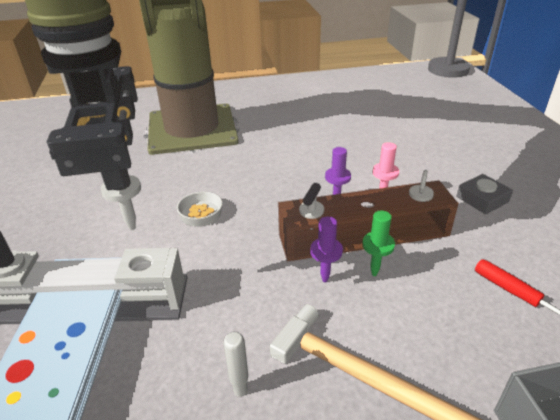

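View pics/s6.png

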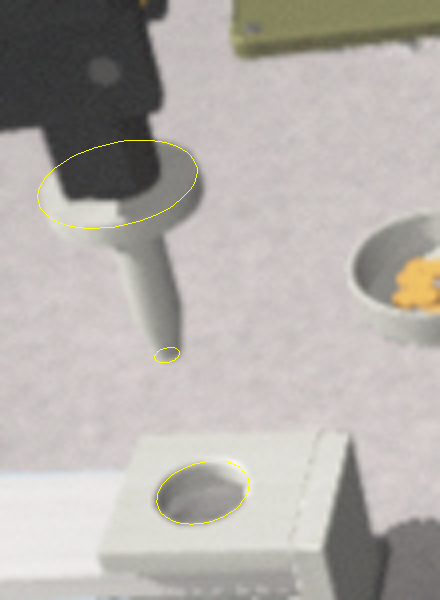

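View pics/wrist5.png

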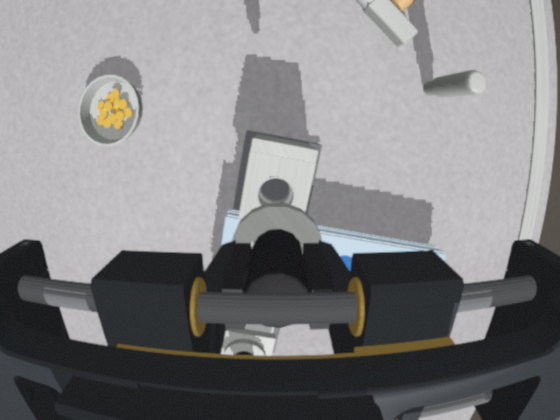

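View pics/top5.png

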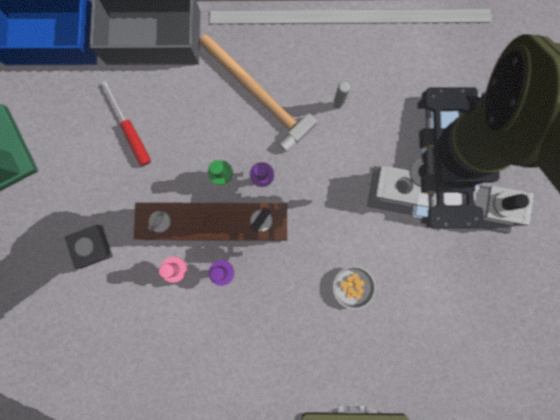

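The pin is about over the yoke. I'll lower it until the tip is just above the hole and check again.

```bash
python3 -m inch '[[1,[-0.2,-0.15,1],0],[1,[-0.2,-0.15,2.5],0],[1,[-0.2,-0.15,4],0],[1,[-0.2,-0.15,4.8],0],[1,[-0.2,-0.15,5],0],[1,[-0.2,-0.15,5],0],[1,[-0.2,-0.15,5],0],[1,[-0.2,-0.15,5],0]]'
python3 - <<'E'
from h import *
P=np.mean([(viewer.snapshot("scene"),r.get_state()["tool_pos"])[1] for _ in range(2)],0)
s=r.get_state();print(P,s["tool_pos"],s["contact_force"],s["clock"])
p=P;kz=p[2]+.002
y=(.5388,-.0885,.076)
L=[(y,.016),((p[0],p[1],kz-.095),.004),((p[0],p[1],kz-.077),.008),((p[0],p[1],kz-.025),.024)]
crop("scene",90,170,110,130,4,"pics/s7.png",L)
crop("wrist",220,140,120,120,5,"pics/w7.png",L)
E
```

```text
clock: 8.05
tool_pos: [0.5387, -0.09, 0.1833]
eef_rot: [0.707, 0.707, 0.0, 0.0]
contact_force: [-0.8, -0.9, -2.3]
opening: 0.285
[ 0.53865376 -0.0900213   0.18321364] [ 0.53861781 -0.09002888  0.18318349] [ 0.10329827  0.04673962 -2.88490244] 8.15
```

View pics/s7.png

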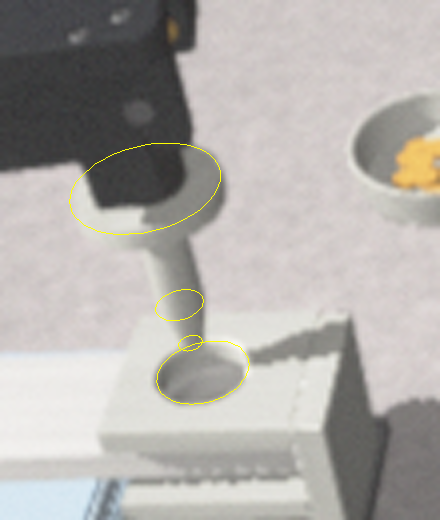

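View pics/w7.png

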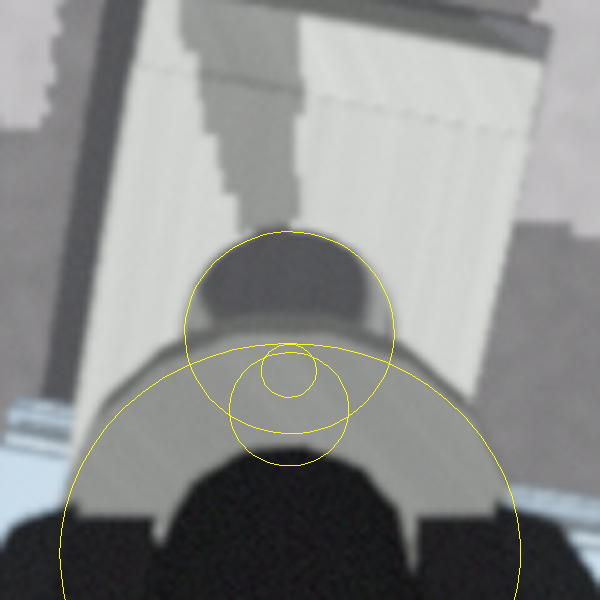

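The tip is aligned with the hole to within about 2 mm, and the clearance is ±8 mm. Inserting in stages, watching the force.

```bash
python3 -m inch '[[1,[0,0,0.6],0],[1,[0,0,1.2],0],[1,[0,0,1.8],0],[1,[0,0,2.4],0],[1,[0,0,3],0],[1,[0,0,3],0]]'; python3 -c "
from h import *
crop('scene',60,170,140,150,4,'pics/s8.png')"
```

```text
clock: 8.85
tool_pos: [0.5377, -0.0898, 0.1517]
eef_rot: [0.707, 0.708, -0.001, -0.001]
contact_force: [-0.1, -0.5, -2.5]
opening: 0.285
```

View pics/s8.png

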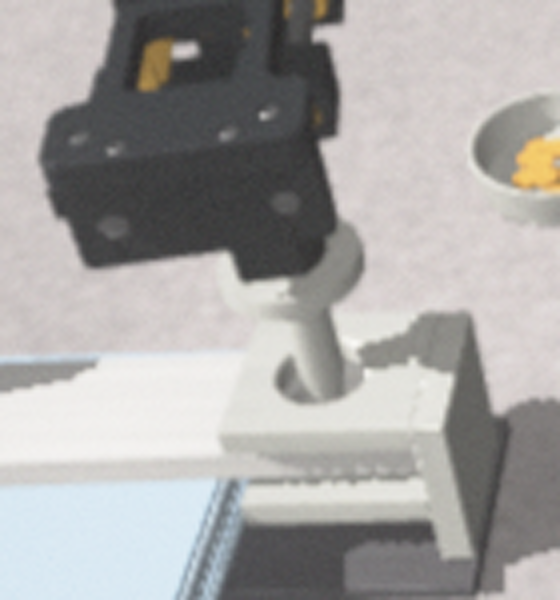

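The shank is centred in the upper ear (322 against a hole centre of about 320 in the crop). Continuing down.

```bash
python3 -m inch '[[1,[0,0,0.5],0],[1,[0,0,1],0],[1,[0,0,1.5],0],[1,[0,0,2],0],[1,[0,0,2],0]]' && python3 -m inch '[[1,[0,0,0.5],0],[1,[0,0,1],0],[1,[0,0,1.5],0],[1,[0,0,2],0],[1,[0,0,2],0]]'; python3 -c "
from h import *
crop('scene',60,170,140,150,4,'pics/s9.png')"
```

```text
clock: 9.4
tool_pos: [0.5378, -0.0899, 0.1319]
eef_rot: [0.707, 0.707, -0.0, -0.001]
contact_force: [1.2, -0.2, -2.7]
opening: 0.283
clock: 9.9
tool_pos: [0.5378, -0.0899, 0.1119]
eef_rot: [0.707, 0.707, -0.0, -0.001]
contact_force: [0.2, -0.3, -2.5]
opening: 0.287
```

View pics/s9.png

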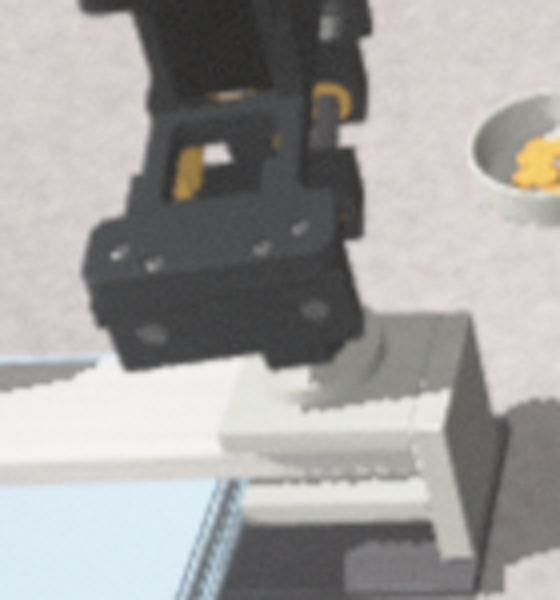

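There was no contact on the way down. About 4 mm remain, so I'll ease down until it seats.

```bash
python3 -m inch '[[1,[0,0,0.15],0],[1,[0,0,0.3],0],[1,[0,0,0.3],0]]' && python3 -m inch '[[1,[0,0,0.1],0],[1,[0,0,0.2],0],[1,[0,0,0.2],0]]'
```

```text
clock: 10.25
tool_pos: [0.5382, -0.0899, 0.1096]
eef_rot: [0.707, 0.707, -0.0, -0.0]
contact_force: [0.2, 0.1, -4.0]
opening: 0.284
clock: 10.55
tool_pos: [0.5383, -0.0899, 0.1076]
eef_rot: [0.707, 0.707, -0.0, -0.0]
contact_force: [0.5, -0.2, -2.9]
opening: 0.286
```

```bash
python3 -m inch '[[1,[0,0,0.1],0],[1,[0,0,0.2],0],[1,[0,0,0.2],0]]'
```

```text
clock: 10.85
tool_pos: [0.5384, -0.09, 0.1067]
eef_rot: [0.707, 0.707, 0.0, 0.0]
contact_force: [-2.0, 0.2, 6.3]
opening: 0.281
```

The force rose to about +9 N relative, so the flange is seated. Release and retreat.

```bash
python3 -m inch '[[0.55,[0,0,0],0],[0.4,[0,0,0],0],[0.3,[0,0,0],0],[0.3,[0,0,0],0],[0.3,[0,0,0],0],[0.3,[0,0,-0.5],0],[0.3,[0,0,-2],0],[0.3,[0,0,-5],0],[0.3,[0,0,-9],0],[0.3,[0,0,-13],0],[0.3,[4,0,-15],0],[0.3,[8,0,-15],0],[0.3,[12,0,-15],0],[0.3,[16,0,-15],0],[0.3,[16,0,-15],0],[0.3,[16,0,-15],0]]'
python3 - <<'E'
from h import *
y=(.5388,-.0885,.076)
k=(.5388,-.0885)
L=[(y,.016),((*k,.084),.024),((*k,.134),.013)]
crop("scene",60,170,140,150,4,"pics/s10.png",L)
crop("top",340,130,150,110,5,"pics/t10.png",L)
a=viewer.outline_of("scene","pin_knob");b=viewer.outline_of("top","pin_knob")
print([(d["p"],d["bbox"]) for d in a],[(d["p"],d["bbox"]) for d in b])
E
```

```text
clock: 12.45
tool_pos: [0.5379, 0.0709, 0.2559]
eef_rot: [0.706, 0.708, -0.0, -0.0]
contact_force: [0.2, -1.0, 0.8]
opening: 0.696
[(0.87, [122.9, 226.7, 35.0, 46.4]), (0.87, [372.2, 145.3, 23.2, 41.6]), (0.86, [310.7, 218.1, 31.9, 59.2]), (0.66, [360.7, 213.6, 33.4, 62.6]), (0.63, [321.0, 149.0, 27.7, 45.5])] [(0.9, [159.8, 256.8, 25.1, 27.4]), (0.68, [250.4, 164.1, 24.3, 21.8]), (0.64, [209.5, 259.3, 27.5, 30.3]), (0.63, [207.2, 159.6, 26.4, 23.3])]
```

View pics/s10.png

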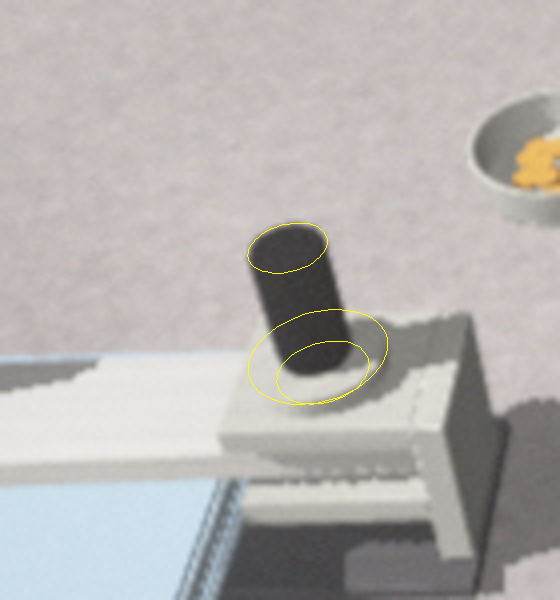

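View pics/t10.png

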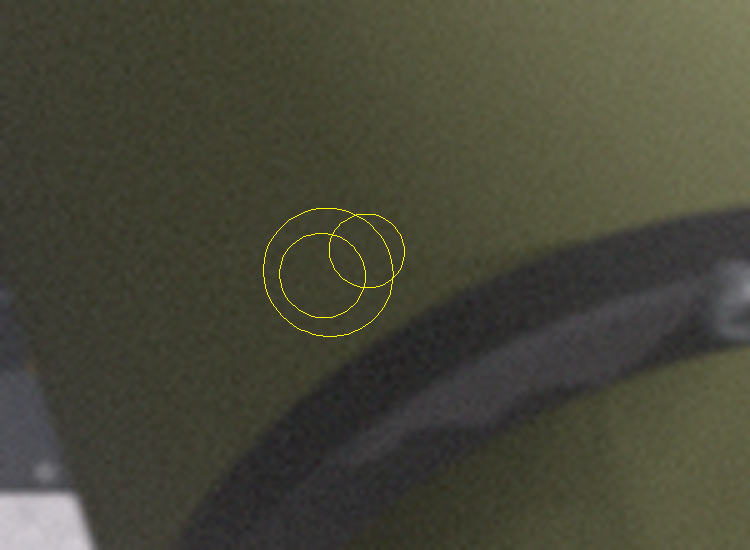

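The scene view shows the pin seated. The knob matches the predicted home position and is upright, and the flange is flat on the upper ear. The arm hides this spot in the top view.

```bash
python3 -c "
from plant import r
print(r.finish_job(), r.get_state()['clock'])"
```

```text
the job is handed in; nothing more can be done
the job is handed in; nothing more can be done
```

I took the black-knobbed pin from the middle rack place and put it down through the upper ear, the bar's eye and the lower ear. I then let go, backed the arm clear and handed the job in at about 12.6 s; no verdict is reported.

- **Insertion:** the pin went down without resistance. The flange met the upper ear at the expected height, with the tool at z = 0.107 m and the force about 9 N higher than before.
- **Last check, scene camera:** the flange sits flat on the ear. The knob stands upright, with its top within about 2 mm of the predicted home position.
- **Not confirmed:** in the last top picture the arm hid the yoke, so that view gave no second check. I did not see the eye directly; that the pin passes through it follows from the flange seating fully.

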